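Hold back the cracked race on the reject roller lane

ROBOT

A 6-joint arm with a two-finger parallel gripper is mounted at the origin on the work surface. World frame = base frame: x ahead of the robot, y to its left, z up, the work surface at z = 0. Lengths are in m, angles in rad, forces in N, time in s.
With the tool pointing down it reaches from about 0.4 to 0.925 m from the base axis. Payload 3.4 kg.
Tool frame: the origin (TCP) lies midway between the tips of the shut fingers; the grasp point (between the pads) lies 19 mm behind it (manip.grip_depth is the distance from the TCP to the grasp point, in m); x points along the fingers, z is the direction in which the jaws open and shut, and the axes are right-handed (so a half turn about x gives the same grasp; the last joint's range is limited). The gripper opens to 85 mm and grips with 20 to 120 N. Pads are 22 mm wide; open, the fingers measure 114 mm over their backs; the gripper's body (76 mm by 85 mm) begins 54 mm behind the grasp point. The pads swing forward as they close: fully open they stand 13 mm farther back than shut.
Start: joints at [1.121, 0.307, 1.506, -0, 1.328, -0.073], TCP at [0.211, 0.535, 0.231] pointing down, gripper open.
Joint ranges: [-3.12, 3.12], [-1.05, 2.28], [0.14, 2.33], [-1.42, 4.57], [0.1, 2.73], [-2.68, 2.68]. Speed limits (rad/s): [2.57, 2.57, 3.14, 3.14, 3.14, 3.14].

INTERFACE

Orientations are given as a unit quaternion [w, x, y, z].
In Python, from bench import manip gives the robot as it stands. The module is installed in compiled form; this text tells all that it offers.
- The arm moves only by the shell command python3 -m creep 'ROWS' [OPENING]. ROWS is JSON, a list of rows, each an object with "travel": the shift along the tool's x, y, z in mm, a list of three; "delta_rot": the turn, a rotation vector about the tool's x, y, z in rad, a list of three. A call has exactly 5 rows; each row shifts and turns the pose as measured when the row begins, along the tool's axes as they then stand; what a row does not reach is not made up. A row lasts 1/12 s, in which the tool goes at most 41.7 mm and 7.16 degrees, less where a joint would pass 70% of its speed; a pose out of reach is approached as far as the arm can. A call with a gripper value outside its range is refused whole. OPENING is the finger opening in mm, from 0 to 85.4, set as the call begins (- or left out, the last holds). The fingers move at their own pace and stop on an object; the grip force is fixed at half the most. Time passes only in rows, so rows that do not move let the fingers close, or fill a call up. It gives the time, the measured TCP pose, the force and the opening at its end, in the units of the state.
- manip.get_obs(): the state, without advancing time (a new reading comes with each control period).
- manip.grab_frame(name): name is "scene" or "top" or "wrist"; returns the picture (384x512x3 uint8, red, green, blue); there is no depth.
- manip.camera_params(name): a dict with "fx", "fy", "cx", "cy" (pixels), "k1" (the pictures are not rectified: a ray, as slopes to the right and down, at radius r is drawn at 1 + k1 r^2 times it, then the intrinsics apply), "cam_to_world" (4x4, takes a point from camera to world coordinates); the wrist camera has in their place "mount" (4x4, takes a point from camera to tool coordinates, whose origin is the TCP and whose axes are the tool frame's). Camera axes: x right, y down, z forward; pixel columns grow to the right and rows downward; lengths in m; the calibration is good to about 2 mm. A picture is of the moment at which its call begins: read the wrist's pose just before it. camera_params takes no time and is no camera call.
- manip.hand_in(): hands the job in, once; it reports no verdict.
Trained networks look in the newest picture that a camera, given by its name, has taken for a name from the list of things; names that differ only in an ending like _2 or _b are one class to them, and where a whole thing is asked for, a point or a joint stands for the part that bears it (a point fixed in the world has none). Each returns a list of dicts, best first, with "conf" (0 to 1); they miss things now and then, are a little off and sometimes report something else, mostly with a low value. They report only what shows in the picture. A call takes as long as a camera call.
- manip.boxes_of(camera, target): "point" ([column, row] in pixels, amid what is visible of it).
The state is a dict: "time": time; "joints": joint angles; "joint_vel": joint speeds; "tau": joint torques, N m; "tcp_pos": TCP position; "orientation": TCP orientation; "ft_force": force on the tool from outside, world axes, zero at the start; "torque": the same for the moment, N m; "width": finger opening in m.
Only numpy, scipy, OpenCV 4.12 (cv2) and the standard library are available. Lean on these libraries where they do the work, as an engineer would, in place of code of your own. Each camera call takes 0.05 s, during which the arm holds its last target.

TASK

The cracked steel race has to be kept back for the inspector instead of running off into the tilting bin. Swing the red handle of the roller lane's yellow end stop over until the stop snaps fully up, then gently set the race down flat on the rollers in the upper half of the lane, let go of it there and let it roll down by itself to rest against the stop. Leave the other rejects where they lie.

Things in the scene. Friction and masses are not known exactly. Their poses are not given: they have to be found in the camera images.
- lane_bed (a point): Middle of the fixed lane's sloped bed, on the plane of the roller tops, about 150 mm up. y: uphill along the lane (to the robot's left), 6 deg slope; x: level across it, away from the robot; z: square to the rollers. 15 free rollers, 20 mm diameter, 24 mm apart, from y = -149 to +187 mm (upper half: y > 0). Side rails at x = -63 and +63 mm rise 12 mm above the rollers; upper end open.
- end_stop (a joint): Angle of the flip-up end stop: 0 = folded down, yellow plate just below the roller tops pointing uphill, lane open; 1.57 rad = fully up, plate square to the bed, 23 mm above the rollers. An over-centre spring drives it away from 0.785 rad to the nearer end; about 2 N at the handle moves it off an end. Up, the race cannot push it over. Starts at 0.
- stop_axle (a point): Middle of the end stop's axle, level across the lower end of the lane, at y = -190, z = -5 mm of lane_bed, with its axes. The raised plate's uphill face is at y = -188 mm of lane_bed, so the race resting on it has its centre at about y = -138 mm. Just beyond hangs a galvanised tilting bin (150 x 140 x 75 mm) that catches whatever is not stopped.
- stop_handle (a point): Centre of the end stop's red handle, a bar 16 mm thick and 46 mm long lying across the lane, outside the rail on the robot's side, 103 mm to -x of the lane's middle. It swings on a 70 mm radius about the axle: stop down, 45 deg uphill of square to the bed; stop up, 45 deg downhill of it. Push it downhill over its highest point to raise the stop. Free above, uphill and downhill.
- race_center (a point): Centre (half-way up) of the cracked race: a bright steel bearing ring lying flat, outside diameter 100 mm, bore 80 mm, wall 10 mm, 25 mm high, about 0.55 kg, with a black crack line across it. Its z axis is the ring's axis. It can be pinched across its wall with one finger in the bore.
- sleeve_center (a point): Bystander: centre of a scuffed aluminium sleeve standing upright, 64 mm diameter, 62 mm high.
- thrust_center (a point): Bystander: centre of a rusty brown ball thrust bearing lying flat, 78 mm diameter, 28 mm high.
- carrier_center (a point): Bystander: centre (half-way up) of an orange plastic seal carrier, flange 96 mm diameter, 26 mm high.

How it is judged:
On the way, in this order (a step that is already met when the one before it is completed fails the run):
1. the end stop is flipped fully up (value of joint end_stop above 1.48 rad), for 0.2 s.
2. with the stop up, the race lies flat on the rollers in the upper half of the lane, let go by the fingers (value of joint end_stop above 1.48 rad and y of race_center in the frame of lane_bed between 0 and 0.205 m and x of race_center in the frame of lane_bed between -0.025 and 0.025 m and z of race_center in the frame of lane_bed between 0.005 and 0.02 m and angle between the z axis of race_center and the z axis of lane_bed, either way round below 0.1 rad and contact force between race and the arm below 4 N and contact force between race and the fingers below 4 N), for 0.1 s.
At the end, for the whole second after the job is handed in: End stop fully up (joint above 1.48 rad); the race flat on the rollers (within 0.1 rad) between the rails, at rest (under 20 mm/s) against the stop, its centre 130 to 146 mm downhill of the bed's middle; sleeve, thrust bearing and seal carrier each within 30 mm of where they were (value of joint end_stop above 1.48 rad and y of race_center in the frame of lane_bed between -0.146 and -0.13 m and x of race_center in the frame of lane_bed between -0.025 and 0.025 m and z of race_center in the frame of lane_bed between 0.006 and 0.019 m and angle between the z axis of race_center and the z axis of lane_bed, either way round below 0.1 rad and linear speed of race below 0.02 m/s and distance of each of sleeve_center, thrust_center, carrier_center from where it was at the start of the episode below 0.03 m); the robot touches nothing.
It fails at once if the race is dropped over the lane from more than about 25 mm above the rollers (horizontal distance between race_center and lane_bed below 0.25 m and z of race_center in the frame of lane_bed above 0.038 m and contact force between race and anything else below 0.02 N).
It fails at once if one of the other rejects is pushed or moved by more than 30 mm (distance of any of sleeve_center, thrust_center, carrier_center from where it was at the start of the episode above 0.03 m).
It also fails if it takes over 59 s, if anything falls off the work surface, if the arm or the gripper's body presses on something with over 40 N, if the wrist force passes 120 N, or if a joint passes its speed limit or range.

## Working session

There is one attempt and no reset: what is moved stays moved. The work goes in short steps, Python scripts to look and compute and a shell command to move; the robot and the scene stay as the last step left them, time stands still between calls to the robot, and variables do not carry over. Pictures are saved under pics/ and viewed, and the job is handed in when it is done.

```bash
mkdir -p pics; cat > h.py <<'E'
import numpy as np, cv2
from scipy.spatial.transform import Rotation as R
from bench import manip
def rot(q): return R.from_quat([q[1],q[2],q[3],q[0]]).as_matrix()
def snap(cam,fn):
    o=manip.get_obs(); im=manip.grab_frame(cam); cv2.imwrite('pics/'+fn,np.ascontiguousarray(im[:,:,::-1])); return o,im
def pose(cam,o=None):
    p=manip.camera_params(cam)
    if 'mount' in p:
        T=np.eye(4);T[:3,:3]=rot(o['orientation']);T[:3,3]=o['tcp_pos'];return p,T@np.array(p['mount'])
    return p,np.array(p['cam_to_world'])
def ray(cam,uv,o=None):
    p,T=pose(cam,o)
    d=np.array([(uv[0]-p['cx'])/p['fx'],(uv[1]-p['cy'])/p['fy']]);s=d.copy()
    for _ in range(20): s=d/(1+p['k1']*(s@s))
    return T[:3,3],T[:3,:3]@np.array([s[0],s[1],1.])
def onz(cam,uv,z,o=None):
    c,d=ray(cam,uv,o);return c+d*(z-c[2])/d[2]
def tri(rs):
    A=np.zeros((3,3));b=np.zeros(3)
    for c,d in rs:
        d=d/np.linalg.norm(d);P=np.eye(3)-np.outer(d,d);A+=P;b+=P@c
    x=np.linalg.solve(A,b)
    return x,[np.linalg.norm(np.cross(x-c,d/np.linalg.norm(d))) for c,d in rs]
def proj(cam,X,o=None):
    p,T=pose(cam,o);q=np.linalg.inv(T)@np.append(X,1);s=q[:2]/q[2];s=s*(1+p['k1']*(s@s))
    return np.array([s[0]*p['fx']+p['cx'],s[1]*p['fy']+p['cy']])
E
python3 - <<'E'
from h import *
np.set_printoptions(precision=4,suppress=True)
print(manip.get_obs())
for c in ['scene','top','wrist']:
    print(c,manip.camera_params(c)); o,im=snap(c,c+'0.png')
    for t in ['race_center','stop_handle','stop_axle','end_stop','lane_bed','sleeve_center','thrust_center','carrier_center']:
        try: r=manip.boxes_of(c,t)
        except Exception as e: r=repr(e)
        print(t,r[:3])
print(manip.get_obs()['time'])
E
```

```text
{'time': 0.0, 'joints': array([ 1.1215,  0.3076,  1.5077, -0.    ,  1.3284, -0.0735]), 'joint_vel': array([-0.0003,  0.0004, -0.0015, -0.0007,  0.0003,  0.0005]), 'tau': array([ -0.0007, -45.7535, -25.1916,  -0.0001,   0.0132,  -0.    ]), 'tcp_pos': array([0.2107, 0.5342, 0.2304]), 'orientation': array([ 0.584 , -0.3982,  0.5852,  0.3974]), 'ft_force': array([0.3056, 0.4609, 0.7376]), 'torque': array([-0.0599,  0.05  ,  0.0076]), 'width': 0.08541374093862204}
scene {'fx': 373.9216822566909, 'fy': 373.9216822566909, 'cx': 249.11827612268394, 'cy': 189.47217420500883, 'k1': -0.11344503453192169, 'cam_to_world': array([[ 0.163 ,  0.6673, -0.7267,  1.2184],
       [ 0.9866, -0.1109,  0.1195, -0.0382],
       [-0.0008, -0.7365, -0.6765,  0.7555],
       [ 0.    ,  0.    ,  0.    ,  1.    ]])}
race_center [{'point': [132.5, 226.6], 'conf': 0.73}, {'point': [244.4, 185.6], 'conf': 0.67}]
stop_handle [{'point': [131.9, 225.5], 'conf': 0.7}]
stop_axle [{'point': [207.3, 224.2], 'conf': 0.94}, {'point': [246.6, 188.4], 'conf': 0.51}, {'point': [356.7, 216.4], 'conf': 0.36}]
end_stop [{'point':
[... 887 characters left out ...]
 'conf': 0.91}, {'point': [149.7, 195.1], 'conf': 0.61}]
thrust_center [{'point': [308.4, 253.8], 'conf': 0.92}]
carrier_center [{'point': [148.9, 197.3], 'conf': 0.9}, {'point': [304.6, 155.7], 'conf': 0.44}]
wrist {'fx': 281.20164768444187, 'fy': 281.20164768444187, 'cx': 249.0430610182081, 'cy': 193.24477326464344, 'k1': -0.04674340775383853, 'mount': array([[ 0.001 , -0.2952,  0.9554, -0.1428],
       [-0.0006, -0.9554, -0.2952,  0.0757],
       [ 1.    , -0.0003, -0.0011, -0.0002],
       [ 0.    ,  0.    ,  0.    ,  1.    ]])}
race_center [{'point': [83.1, 371.7], 'conf': 0.58}]
stop_handle []
stop_axle []
end_stop []
lane_bed []
sleeve_center []
thrust_center []
carrier_center []
1.35
```

View pics/scene0.png

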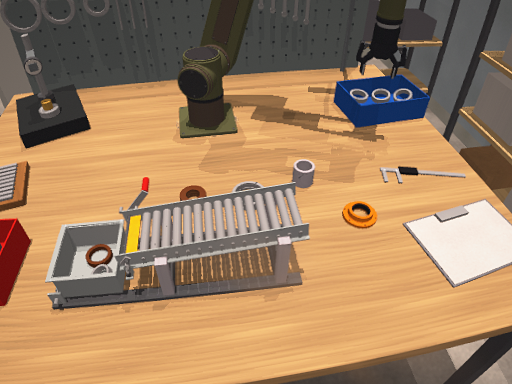

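View pics/top0.png

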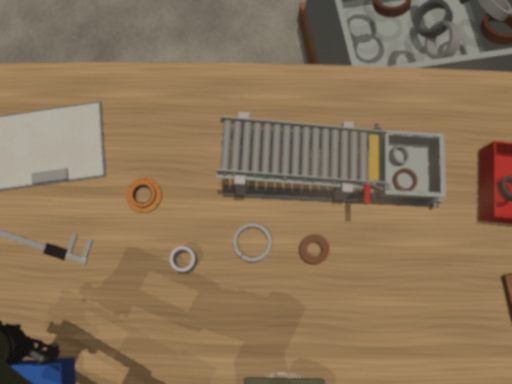

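View pics/wrist0.png

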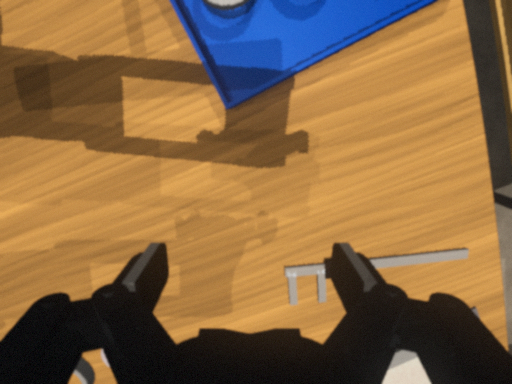

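```bash
python3 - <<'E'
import cv2
a=cv2.imread('pics/top0.png')[95:285,210:460]; cv2.imwrite('pics/topc.png',cv2.resize(a,None,fx=3.15,fy=3.15,interpolation=cv2.INTER_CUBIC))
a=cv2.imread('pics/scene0.png')[165:315,40:320]; cv2.imwrite('pics/scc.png',cv2.resize(a,None,fx=2.8,fy=2.8,interpolation=cv2.INTER_CUBIC))
E
```

```text
(no output)
```

View pics/topc.png

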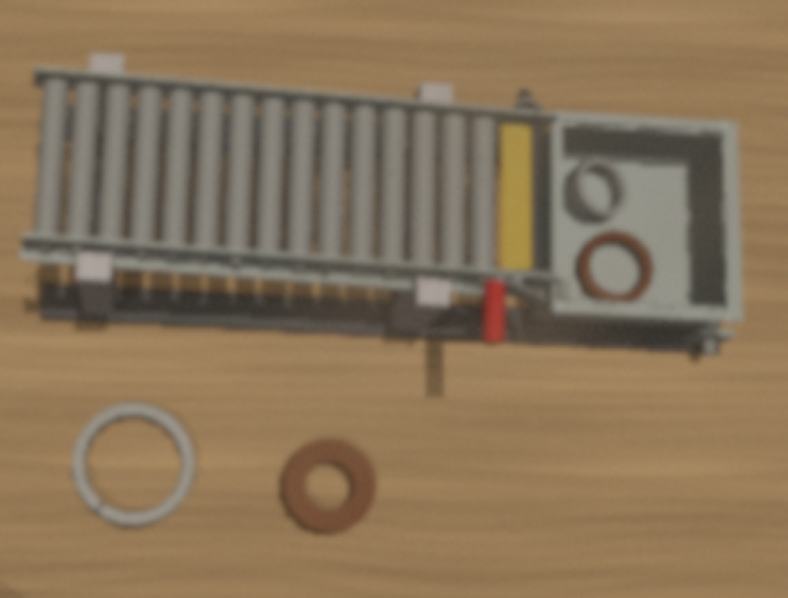

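View pics/scc.png

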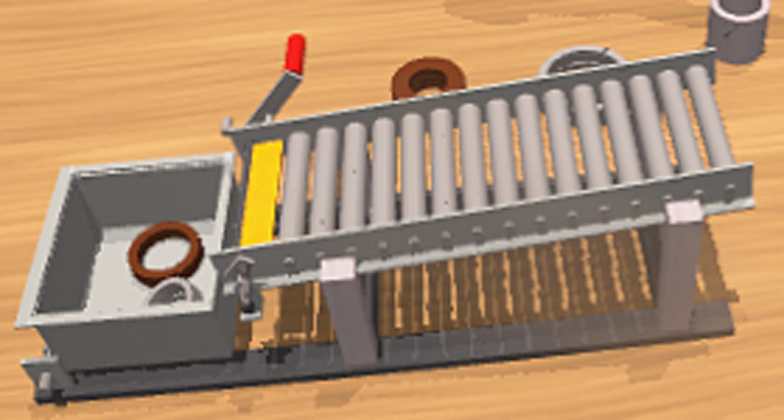

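```bash
cat > fit.py <<'E'
from h import *
from scipy.optimize import least_squares
np.set_printoptions(precision=4,suppress=True)
t=lambda p:np.array([210+p[0]/3.15,95+p[1]/3.15]); s=lambda p:np.array([40+p[0]/2.8,165+p[1]/2.8])
lines=[('top',t((56,82)),t((45,238)),[(-.04,.187,0),(.04,.187,0)]),('top',t((485,118)),t((482,268)),[(-.04,-.149,0),(.04,-.149,0)]),
('scene',s((692,68)),s((727,165)),[(-.04,.187,0),(.04,.187,0)]),('scene',s((298,135)),s((290,238)),[(-.04,-.149,0),(.04,-.149,0)]),
('top',t((37,73)),t((480,110)),[(.063,.187,.012),(.063,-.14,.012)]),('top',t((25,238)),t((480,275)),[(-.063,.187,.012),(-.063,-.14,.012)]),
('scene',s((715,51)),s((300,122)),[(-.063,.18,.012),(-.063,-.14,.012)]),('scene',s((750,168)),s((290,250)),[(.063,.18,.012),(.063,-.14,.012)])]
pts=[('top',t((494,311)),(-.103,-.1405,.0445)),('scene',s((295,53)),(-.103,-.1405,.0445))]
def M(v): 
    return R.from_euler('z',v[3]).as_matrix()@R.from_euler('x',np.deg2rad(6)).as_matrix()
def res(v):
    m=M(v);r=[]
    for c,a,b,ps in lines:
        n=np.array([-(b-a)[1],(b-a)[0]]);n/=np.linalg.norm(n)
        for p in ps: r.append((proj(c,v[:3]+m@np.array(p))-a)@n)
    for c,a,p in pts: r+=list(proj(c,v[:3]+m@np.array(p))-a)
    return np.array(r)
if __name__=='__main__':
    f=least_squares(res,[.6,-.02,.15,0]);v=f.x
    print(v,f.fun.round(1)); m=M(v)
    for n,p in dict(handle=(-.103,-.1405,.0445),top=(-.103,-.19,.065),down=(-.103,-.2395,.0445),axle=(0,-.19,-.005),up=(0,.1,.0125)).items(): print(n,v[:3]+m@np.array(p))
    print('race',onz('top',(252.3,242.2),.0125+.0125*.5),onz('top',t((133.5,464)),.02))
    print('sleeve',onz('top',(182.5,259),.05),'thrust',onz('top',(313.5,249),.02))
    o=manip.get_obs();print(rot(o['orientation']))
E
python3 fit.py
```

```text
[ 0.6512 -0.0323  0.1433 -0.0299] [ 0.2  0.4  0.3  0.8 -0.   1.2  0.4  0.6  0.2  0.4 -0.7 -1.8 -0.4 -0.2
  1.5  2.7 -1.3  0.7  0.   3. ]
handle [ 0.544  -0.1735  0.1729]
top [ 0.5424 -0.2249  0.1881]
down [ 0.541  -0.272   0.1625]
axle [ 0.6456 -0.2207  0.1185]
up [0.6542 0.0658 0.1662]
race [0.4416 0.0865 0.0188] [0.4412 0.0863 0.02  ]
sleeve [0.3929 0.2608 0.05  ] thrust [ 0.427  -0.0717  0.02  ]
[[ 0.     -0.9302  0.367 ]
 [ 0.      0.367   0.9302]
 [-1.     -0.      0.    ]]
```

```bash
python3 - <<'E'
from fit import *
print(tri([ray('top',t((494,311))),ray('scene',s((295,53)))]))
print(tri([ray('top',t((516,197))),ray('scene',s((262,193)))]))
print(tri([ray('top',t((45,240))),ray('scene',s((692,68)))]))
print(tri([ray('top',t((56,82))),ray('scene',s((727,165)))]))
o=manip.get_obs();m=rot(o['orientation'])
print(m.T@(np.array([.542,-.12,.27])-o['tcp_pos'])*1000)
E
```

```text
(array([ 0.5438, -0.1731,  0.1823]), [np.float64(0.0012347445058800302), np.float64(0.0012347445058800272)])
(array([ 0.645 , -0.2061,  0.127 ]), [np.float64(0.001322912064641025), np.float64(0.001322912064640987)])
(array([0.5948, 0.155 , 0.1621]), [np.float64(4.586004205384615e-05), np.float64(4.586004205387351e-05)])
(array([0.7152, 0.151 , 0.1728]), [np.float64(0.000971371951991068), np.float64(0.0009713719519911048)])
[ -38.6925 -548.1896 -487.7196]
```

```bash
python3 -m creep '[{"travel":[-8,-27,-24],"delta_rot":[0,0,0]},{"travel":[-8,-27,-24],"delta_rot":[0,0,0]},{"travel":[-8,-27,-24],"delta_rot":[0,0,0]},{"travel":[-8,-27,-24],"delta_rot":[0,0,0]},{"travel":[-8,-27,-24],"delta_rot":[0,0,0]}]' 0
python3 -m creep '[{"travel":[0,-27,-24],"delta_rot":[0,0,0]},{"travel":[0,-27,-24],"delta_rot":[0,0,0]},{"travel":[0,0,0],"delta_rot":[-0.115,0,0]},{"travel":[0,0,0],"delta_rot":[-0.115,0,0]},{"travel":[0,0,0],"delta_rot":[-0.115,0,0]}]'
python3 - <<'E'
from h import *
np.set_printoptions(precision=4,suppress=True)
o=manip.get_obs();m=rot(o['orientation']);print(o['time'],o['tcp_pos'],o['joints']);print(m)
print(m.T@(np.array([.48,.06,.28])-o['tcp_pos'])*1000)
E
```

```text
time: 1.77
tcp_pos: [0.2923, 0.3751, 0.2693]
orientation: [0.582, -0.4, 0.583, 0.402]
ft_force: [1.1, 0.1, -1.5]
width: 0.0259
time: 2.18
tcp_pos: [0.3311, 0.3007, 0.2726]
orientation: [0.506, -0.496, 0.503, 0.495]
ft_force: [-0.4, -0.0, 0.2]
width: 0.0
2.1833 [0.3311 0.3007 0.2726] [ 0.6442  0.0902  1.6871 -0.0017  1.3596 -0.909 ]
[[ 0.0048 -0.9998  0.0173]
 [ 0.0016  0.0173  0.9998]
 [-1.     -0.0048  0.0016]]
[  -7.0614 -153.0587 -238.0967]
```

```bash
python3 -m creep '[{"travel":[-1,-20,-32],"delta_rot":[0,0,0]},{"travel":[-1,-20,-32],"delta_rot":[0,0,0]},{"travel":[-1,-20,-32],"delta_rot":[0,0,0]},{"travel":[-1,-20,-32],"delta_rot":[0,0,0]},{"travel":[-1,-20,-32],"delta_rot":[0,0,0]}]' 0
python3 -m creep '[{"travel":[-1,-20,-32],"delta_rot":[0,0,0]},{"travel":[-1,-20,-32],"delta_rot":[0,0,0]},{"travel":[-1,-15,-32],"delta_rot":[0,0,0]},{"travel":[0,0,0],"delta_rot":[0,0,0]},{"travel":[0,0,0],"delta_rot":[0,0,0]}]'
python3 - <<'E'
from h import *
np.set_printoptions(precision=4,suppress=True)
o,im=snap('wrist','w1.png');m=rot(o['orientation']);print(o['time'],o['tcp_pos'],o['orientation'],o['joints'])
for t in ['race_center','stop_handle','thrust_center']: print(t,manip.boxes_of('wrist',t))
from fit import M
for n,p in dict(handle=(-.103,-.1405,.0445),r1=(0,.187,0),r15=(0,-.149,0)).items(): print(n,proj('wrist',np.array([.6512,-.0323,.15])+M([0,0,0,-.03])@np.array(p),o))
E
```

```text
time: 2.6
tcp_pos: [0.4296, 0.1402, 0.2786]
orientation: [0.503, -0.5, 0.496, 0.501]
ft_force: [0.8, 1.0, -0.1]
width: 0.0002
time: 3.02
tcp_pos: [0.4915, 0.0319, 0.2825]
orientation: [0.506, -0.5, 0.497, 0.497]
ft_force: [-0.7, -0.8, 0.0]
width: -0.0002
3.0167 [0.4915 0.0319 0.2825] [ 0.5057 -0.5003  0.4975  0.4965] [-0.0245  0.1459  1.595   0.0048  1.3888 -1.5898]
race_center [{'point': [311.3, 134.1], 'conf': 0.73}]
stop_handle [{'point': [56.5, 277.4], 'conf': 0.85}]
thrust_center [{'point': [165.1, 115.0], 'conf': 0.96}, {'point': [56.0, 275.5], 'conf': 0.65}]
handle [ 43.2696 243.6314]
r1 [355.8796 325.7272]
r15 [ 81.8017 299.4748]
```

View pics/w1.png

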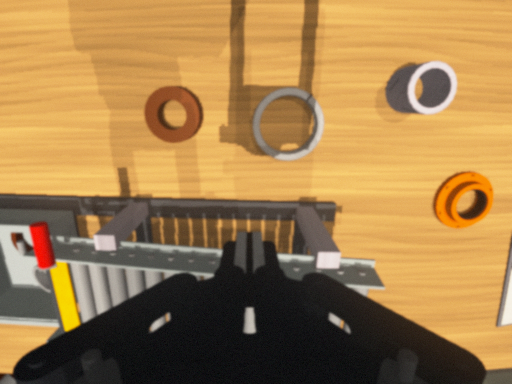

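```bash
python3 - <<'E'
from fit import *
o=manip.get_obs()
o['tcp_pos']=np.array([.4915,.0319,.2825]);o['orientation']=np.array([.5057,-.5003,.4975,.4965])
print('race',onz('wrist',(288,124),.0125,o),tri([ray('top',t((133.5,464))),ray('wrist',(288,124),o)]))
print(tri([ray('top',t((494,311))),ray('scene',s((295,53))),ray('wrist',(41,245),o)]))
m=rot(manip.get_obs()['orientation']); print(m.T@(np.array([.539,-.13,.25])-o['tcp_pos'])*1000)
E
```

```text
race [0.4429 0.0887 0.0125] (array([0.4411, 0.0863, 0.0292]), [np.float64(0.0006310199429825483), np.float64(0.0006310199429824694)])
(array([ 0.5438, -0.1732,  0.1826]), [np.float64(0.0010292902529696077), np.float64(0.0014559614535288763), np.float64(0.00045406239579004687)])
[  32.276   -47.3822 -161.9793]
```

```bash
python3 -m creep '[{"travel":[6,-10,-34],"delta_rot":[0,0,0]},{"travel":[6,-10,-34],"delta_rot":[0,0,0]},{"travel":[6,-10,-34],"delta_rot":[0,0,0]},{"travel":[6,-9,-30],"delta_rot":[0,0,0]},{"travel":[0,0,0],"delta_rot":[0,0,0]}]' 0
python3 - <<'E'
from h import *
np.set_printoptions(precision=4,suppress=True)
o=manip.get_obs();m=rot(o['orientation']);print(o['time'],o['tcp_pos'],m)
print(m.T@(np.array([.539,-.128,.168])-o['tcp_pos'])*1000)
E
```

```text
time: 3.63
tcp_pos: [0.5298, -0.0906, 0.2587]
orientation: [-0.501, 0.506, -0.49, -0.503]
ft_force: [0.2, -0.4, -0.7]
width: 0.0002
3.6333 [ 0.5298 -0.0906  0.2587] [[ 0.0146 -0.9997 -0.0189]
 [ 0.0076 -0.0188  0.9998]
 [-0.9999 -0.0148  0.0073]]
[ 90.5351  -7.1597 -38.2648]
```

```bash
python3 -m creep '[{"travel":[0,-8,-38],"delta_rot":[0,0,0]},{"travel":[25,0,0],"delta_rot":[0,0,0]},{"travel":[30,0,0],"delta_rot":[0,0,0]},{"travel":[30,0,0],"delta_rot":[0,0,0]},{"travel":[0,0,0],"delta_rot":[0,0,0]}]' 0
python3 - <<'E'
from h import *
np.set_printoptions(precision=4,suppress=True)
o,im=snap('wrist','w2.png');snap('scene','s2.png');m=rot(o['orientation']);print(o['time'],o['tcp_pos'],m)
a=cv2.imread('pics/s2.png')[135:285,60:260];cv2.imwrite('pics/s2c.png',cv2.resize(a,None,fx=3.5,fy=3.5))
print(m.T@(np.array([.541,-.128,.168])-o['tcp_pos'])*1000)
E
```

```text
time: 4.05
tcp_pos: [0.5422, -0.1222, 0.1741]
orientation: [-0.501, 0.51, -0.486, -0.503]
ft_force: [-2.5, 0.4, -0.9]
width: 0.0006
4.05 [ 0.5422 -0.1222  0.1741] [[ 0.0213 -0.9994 -0.026 ]
 [ 0.0087 -0.0258  0.9996]
 [-0.9997 -0.0215  0.0081]]
[ 6.0547  1.5079 -5.8496]
```

View pics/s2c.png

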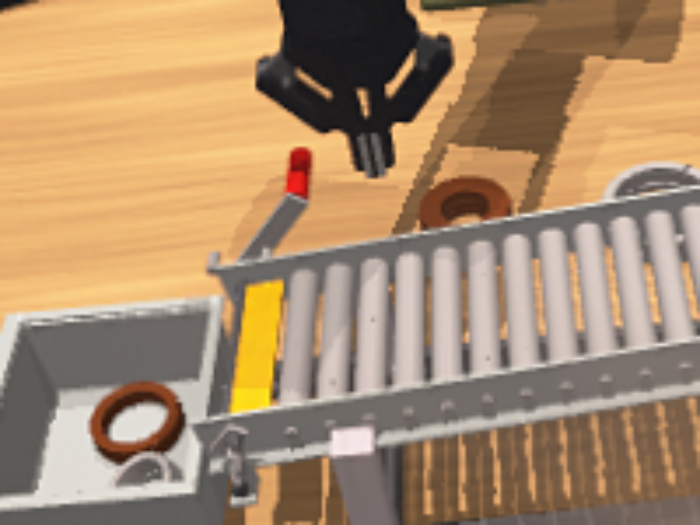

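View pics/w2.png

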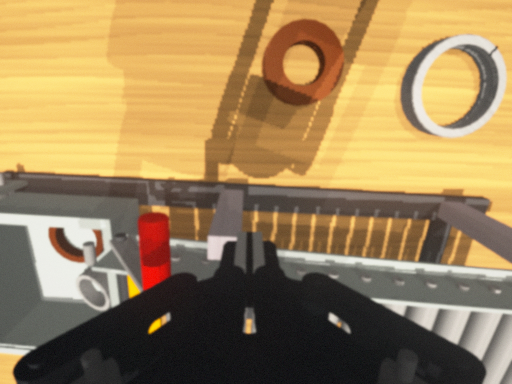

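```bash
python3 -m creep '[{"travel":[6,0,-15],"delta_rot":[0,0,0]},{"travel":[0,0,-20],"delta_rot":[0,0,0]},{"travel":[0,0,-20],"delta_rot":[0,0,0]},{"travel":[0,0,-20],"delta_rot":[0,0,0]},{"travel":[0,0,-20],"delta_rot":[0,0,0]}]' 0
python3 - <<'E'
from h import *
np.set_printoptions(precision=4,suppress=True)
o,im=snap('scene','s3.png');print(o['time'],o['tcp_pos'])
a=cv2.imread('pics/s3.png')[135:285,60:260];cv2.imwrite('pics/s3c.png',cv2.resize(a,None,fx=3.5,fy=3.5))
E
```

```text
time: 4.57
tcp_pos: [0.5478, -0.1904, 0.194]
orientation: [0.51, -0.507, 0.47, 0.511]
ft_force: [-2.6, 3.0, 7.1]
width: 0.0003
4.5667 [ 0.5478 -0.1904  0.194 ]
```

View pics/s3c.png

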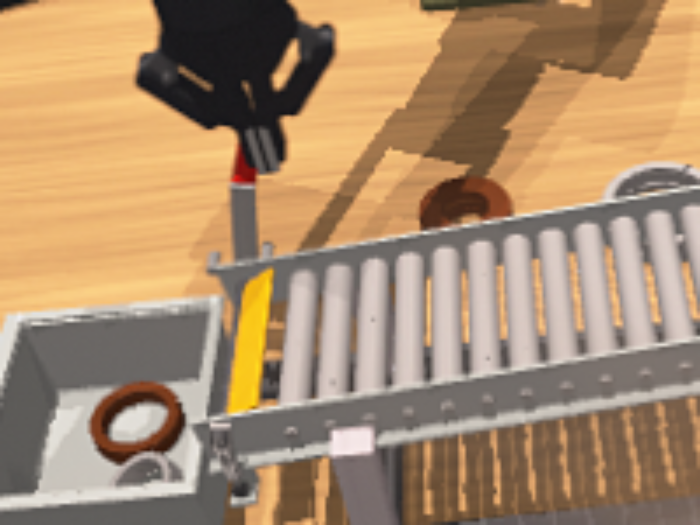

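```bash
python3 - <<'E'
from h import *
np.set_printoptions(precision=4,suppress=True)
o=manip.get_obs();m=rot(o['orientation']);print(m,o['joints'],o['ft_force'])
print(m.T@(np.array([.545,-.25,.182])-o['tcp_pos'])*1000)
D=np.array([[0,-1,0],[0,0,1],[-1,0,0.]])
print(R.from_matrix(m.T@D).as_rotvec())
E
```

```text
[[ 0.0389 -0.9985 -0.0381]
 [ 0.0367 -0.0366  0.9987]
 [-0.9986 -0.0402  0.0352]] [-0.4465  0.3368  1.561   0.053   1.225  -2.0722] [-6.8033 -0.1035 14.5978]
[ 10.3052   7.0309 -54.4123]
[0.0374 0.036  0.0396]
```

```bash
python3 -m creep '[{"travel":[8,2,-14],"delta_rot":[0.01,0.02,0.02]},{"travel":[8,2,-16],"delta_rot":[0,0.02,0.02]},{"travel":[8,2,-18],"delta_rot":[0,0.02,0.02]},{"travel":[6,0,-18],"delta_rot":[0,0,0]},{"travel":[0,0,-10],"delta_rot":[0,0,0]}]' 0
python3 - <<'E'
from h import *
np.set_printoptions(precision=4,suppress=True)
o,im=snap('scene','s4.png');print(o['time'],o['tcp_pos'],o['ft_force'])
m=rot(o['orientation']);print(m)
a=cv2.imread('pics/s4.png')[135:285,60:260];cv2.imwrite('pics/s4c.png',cv2.resize(a,None,fx=3.5,fy=3.5))
E
```

```text
time: 5.03
tcp_pos: [0.5549, -0.2722, 0.1902]
orientation: [-0.483, 0.521, -0.5, -0.496]
ft_force: [-0.0, -0.2, 0.3]
width: -0.0001
5.0333 [ 0.5549 -0.2722  0.1902] [-0.0413 -0.1516  0.2862]
[[ 0.0086 -0.9994 -0.034 ]
 [-0.042  -0.0344  0.9985]
 [-0.9991 -0.0072 -0.0423]]
```

View pics/s4c.png

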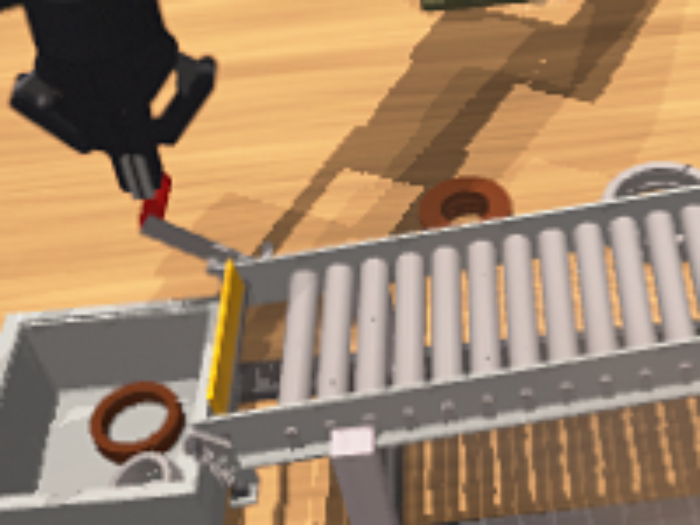

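```bash
python3 -m creep '[{"travel":[-35,0,0],"delta_rot":[0,0,0]},{"travel":[-35,0,0],"delta_rot":[0,0,0]},{"travel":[-8,8,36],"delta_rot":[0,-0.02,0]},{"travel":[0,10,38],"delta_rot":[0,-0.02,0]},{"travel":[0,10,38],"delta_rot":[0,0,0]}]' 0
python3 -m creep '[{"travel":[0,10,38],"delta_rot":[0,0,0]},{"travel":[0,10,38],"delta_rot":[0,0,0]},{"travel":[0,10,38],"delta_rot":[0,0,0]},{"travel":[0,10,38],"delta_rot":[0,0,0]},{"travel":[0,10,38],"delta_rot":[0,0,0]}]' 45
python3 - <<'E'
from h import *
np.set_printoptions(precision=4,suppress=True)
o=manip.get_obs();m=rot(o['orientation']);print(o['time'],o['tcp_pos'],m,o['joints'])
print(m.T@(np.array([.442,.132,.13])-o['tcp_pos'])*1000)
D=np.array([[0,-1,0],[0,0,1],[-1,0,0.]])@R.from_euler('x',.03).as_matrix()
print(R.from_matrix(m.T@D).as_rotvec(),D)
E
```

```text
time: 5.5
tcp_pos: [0.5281, -0.1608, 0.2769]
orientation: [-0.497, 0.513, -0.49, -0.5]
ft_force: [1.1, 0.9, -0.7]
width: 0.0001
time: 5.92
tcp_pos: [0.4714, 0.0387, 0.2843]
orientation: [-0.502, 0.516, -0.486, -0.495]
ft_force: [0.5, -0.1, 0.8]
width: 0.0449
5.9167 [0.4714 0.0387 0.2843] [[ 0.0373 -0.999  -0.0234]
 [-0.0036 -0.0235  0.9997]
 [-0.9993 -0.0372 -0.0045]] [-0.0048  0.1024  1.6433 -0.0035  1.3586 -1.5984]
[152.8041  32.877   94.6972]
[ 0.0535 -0.0035  0.0373] [[ 0.     -0.9996  0.03  ]
 [ 0.      0.03    0.9996]
 [-1.      0.      0.    ]]
```

```bash
python3 -m creep '[{"travel":[20,8,28],"delta_rot":[0.053,0,0.037]},{"travel":[20,8,28],"delta_rot":[0,0,0]},{"travel":[35,8,14],"delta_rot":[0,0,0]},{"travel":[38,4,0],"delta_rot":[0,0,0]},{"travel":[0,0,0],"delta_rot":[0,0,0]}]' 45
python3 - <<'E'
from h import *
np.set_printoptions(precision=4,suppress=True)
o,im=snap('wrist','w5.png');m=rot(o['orientation']);print(o['time'],o['tcp_pos'].tolist(),o['orientation'].tolist(),o['joint_vel'])
print(manip.boxes_of('wrist','race_center'))
print(m.T@(np.array([.442,.132,.13])-o['tcp_pos'])*1000)
D=np.array([[0,-1,0],[0,0,1],[-1,0,0.]])@R.from_euler('x',.03).as_matrix()
print(R.from_matrix(m.T@D).as_rotvec())
E
```

```text
time: 6.33
tcp_pos: [0.4433, 0.1252, 0.1799]
orientation: [0.512, -0.498, 0.498, 0.491]
ft_force: [-1.5, -0.3, -0.6]
width: 0.0451
6.3333 [0.44331318482094717, 0.12522244177156017, 0.17994057627093973] [0.5118526191531123, -0.4981616595344216, 0.4983038532754104, 0.4914622335916445] [ 0.0534 -0.0843 -0.1142  0.0173  0.0953  0.0159]
[{'point': [203.1, 199.9], 'conf': 0.94}]
[49.9475  2.4598  6.3967]
[0.0095 0.0072 0.0201]
```

View pics/w5.png

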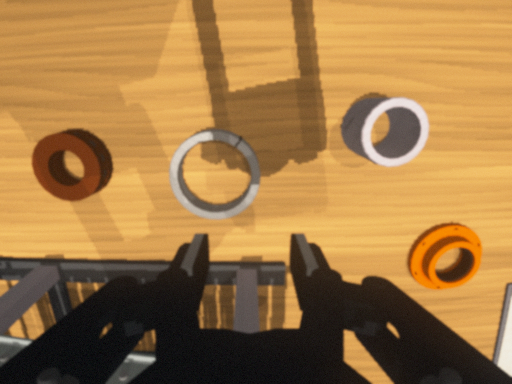

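```bash
python3 - <<'E'
from h import *
np.set_printoptions(precision=4,suppress=True)
o=dict(tcp_pos=np.array([.44331,.12522,.17994]),orientation=np.array([.51185,-.49816,.49830,.49146]))
im=cv2.imread('pics/w5.png');hsv=cv2.cvtColor(im,cv2.COLOR_BGR2HSV)
m=((hsv[...,1]<60)&(hsv[...,2]>110)).astype(np.uint8);m[:, :160]=0;m[:,270:]=0;m[:120]=0;m[225:]=0
cs,_=cv2.findContours(m,cv2.RETR_EXTERNAL,cv2.CHAIN_APPROX_NONE);c=max(cs,key=cv2.contourArea);c=cv2.convexHull(c)[:,0]
print(c.min(0),c.max(0))
P=np.array([onz('wrist',p,.025,o)[:2] for p in c.astype(float)])
A=np.c_[2*P,np.ones(len(P))];x=np.linalg.lstsq(A,(P**2).sum(1),rcond=None)[0];print(x[:2],np.sqrt(x[2]+x[:2]@x[:2]))
o=manip.get_obs();M=rot(o['orientation'])
tgt=np.array([x[0]+.03*.045,x[1]+.045,.09]);print(tgt,M.T@(tgt-o['tcp_pos'])*1000)
E
```

```text
[170 131] [258 218]
[0.4428 0.088 ] 0.04891222480118301
[0.4442 0.133  0.09  ] [94.8668  7.5617  7.0747]
```

```bash
python3 -m creep '[{"travel":[28,2,4],"delta_rot":[0.01,0.007,0.02]},{"travel":[28,2,2],"delta_rot":[0,0,0]},{"travel":[28,2,1],"delta_rot":[0,0,0]},{"travel":[6,1,0],"delta_rot":[0,0,0]},{"travel":[0,0,0],"delta_rot":[0,0,0]}]' 45
python3 - <<'E'
from h import *
np.set_printoptions(precision=4,suppress=True)
o,im=snap('wrist','w6.png');M=rot(o['orientation']);print(o['time'],o['tcp_pos'])
tgt=np.array([.4440,.1326,.006]);print(M.T@(tgt-o['tcp_pos'])*1000)
D=np.array([[0,-1,0],[0,0,1],[-1,0,0.]])@R.from_euler('x',.03).as_matrix()
print(R.from_matrix(M.T@D).as_rotvec())
E
```

```text
time: 6.85
tcp_pos: [0.4612, 0.1341, 0.1084]
orientation: [0.521, -0.499, 0.496, 0.482]
ft_force: [0.4, 0.5, 0.5]
width: 0.045
6.85 [0.4612 0.1341 0.1084]
[101.6109  21.3882  -3.0314]
[-0.0063  0.0085  0.0419]
```

View pics/w6.png

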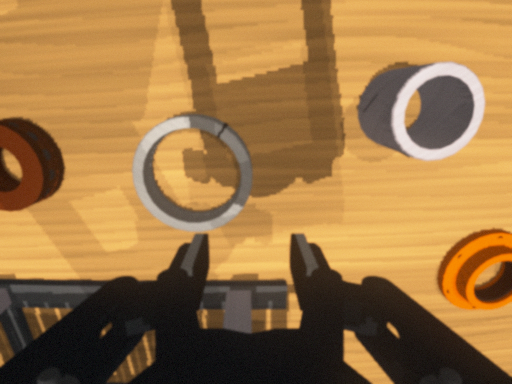

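```bash
python3 -m creep '[{"travel":[15,11,-2],"delta_rot":[-0.006,0.008,0.042]},{"travel":[15,11,-1],"delta_rot":[0,0,0.01]},{"travel":[15,0,0],"delta_rot":[0,0,0.01]},{"travel":[0,0,0],"delta_rot":[0,0,0]},{"travel":[0,0,0],"delta_rot":[0,0,0]}]' 45
python3 - <<'E'
from h import *
np.set_printoptions(precision=4,suppress=True)
o,im=snap('wrist','w7.png');M=rot(o['orientation']);print(o['time'],o['tcp_pos'])
tgt=np.array([.4440,.1326,.006]);print(M.T@(tgt-o['tcp_pos'])*1000)
D=np.array([[0,-1,0],[0,0,1],[-1,0,0.]])@R.from_euler('x',.03).as_matrix()
print(R.from_matrix(M.T@D).as_rotvec())
E
```

```text
time: 7.32
tcp_pos: [0.4527, 0.1324, 0.075]
orientation: [0.511, -0.491, 0.506, 0.492]
ft_force: [-0.3, -0.5, 0.4]
width: 0.0452
7.3167 [0.4527 0.1324 0.075 ]
[68.9712  8.8684 -0.4598]
[-0.0037  0.0057  0.0029]
```

View pics/w7.png

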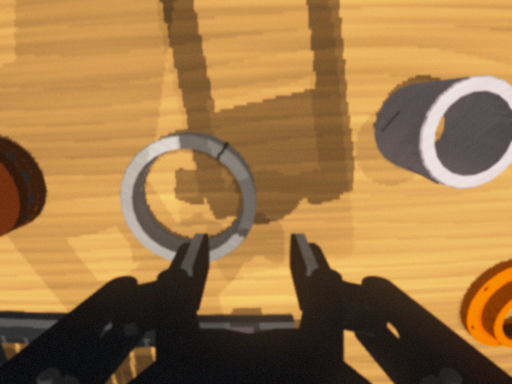

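```bash
python3 -m creep '[{"travel":[3,8,0],"delta_rot":[0,0,0]},{"travel":[15,1,0],"delta_rot":[0,0,0.005]},{"travel":[15,0,0],"delta_rot":[0,0,0.005]},{"travel":[5,0,0],"delta_rot":[0,0,0]},{"travel":[0,0,0],"delta_rot":[0,0,0]}]' 45
python3 - <<'E'
from h import *
np.set_printoptions(precision=4,suppress=True)
o,im=snap('wrist','w8.png');M=rot(o['orientation']);print(o['time'],o['tcp_pos'])
tgt=np.array([.4440,.1326,.006]);print(M.T@(tgt-o['tcp_pos'])*1000)
D=np.array([[0,-1,0],[0,0,1],[-1,0,0.]])@R.from_euler('x',.03).as_matrix()
print(R.from_matrix(M.T@D).as_rotvec())
E
```

```text
time: 7.78
tcp_pos: [0.4487, 0.1339, 0.0432]
orientation: [0.513, -0.491, 0.504, 0.491]
ft_force: [0.5, -0.9, 0.1]
width: 0.0448
7.7833 [0.4487 0.1339 0.0432]
[37.1606  4.9802 -1.8007]
[-0.0046  0.0093  0.0085]
```

View pics/w8.png

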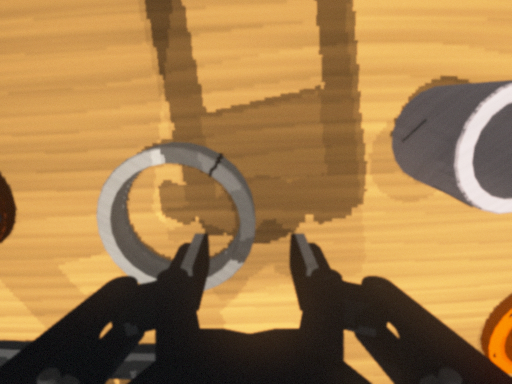

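```bash
python3 -m creep '[{"travel":[12,5,-1],"delta_rot":[0,0.005,0.008]},{"travel":[12,1,-1],"delta_rot":[0,0,0.005]},{"travel":[10,0,0],"delta_rot":[0,0,0]},{"travel":[3,0,0],"delta_rot":[0,0,0]},{"travel":[0,0,0],"delta_rot":[0,0,0]}]' 45
python3 - <<'E'
from h import *
np.set_printoptions(precision=4,suppress=True)
o,im=snap('wrist','w9.png');M=rot(o['orientation']);print(o['time'],o['tcp_pos'],o['ft_force'])
tgt=np.array([.4440,.1326,.006]);print(M.T@(tgt-o['tcp_pos'])*1000)
D=np.array([[0,-1,0],[0,0,1],[-1,0,0.]])@R.from_euler('x',.03).as_matrix()
print(R.from_matrix(M.T@D).as_rotvec())
E
```

```text
time: 8.25
tcp_pos: [0.4436, 0.1328, 0.0069]
orientation: [0.51, -0.49, 0.507, 0.492]
ft_force: [0.9, -0.1, -0.2]
width: 0.0453
8.25 [0.4436 0.1328 0.0069] [ 0.9098 -0.1381 -0.1679]
[ 0.9428 -0.4266 -0.1849]
[-0.0043  0.0047  0.0002]
```

View pics/w9.png

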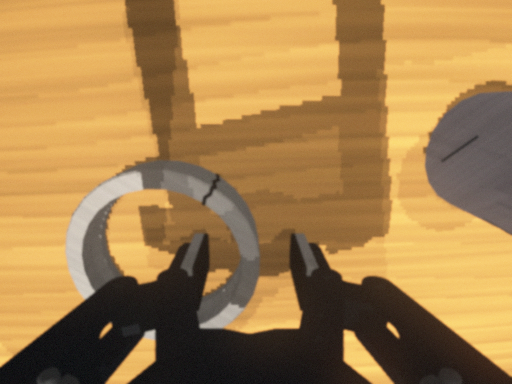

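```bash
python3 -m creep '[{"travel":[0,0,0],"delta_rot":[0,0,0]},{"travel":[0,0,0],"delta_rot":[0,0,0]},{"travel":[0,0,0],"delta_rot":[0,0,0]},{"travel":[0,0,0],"delta_rot":[0,0,0]},{"travel":[0,0,0],"delta_rot":[0,0,0]}]' 0
python3 -m creep '[{"travel":[0,0,0],"delta_rot":[0,0,0]},{"travel":[-5,0,0],"delta_rot":[0,0,0]},{"travel":[-10,0,0],"delta_rot":[0,0,0]},{"travel":[-15,0,0],"delta_rot":[0,0,0]},{"travel":[0,0,0],"delta_rot":[0,0,0]}]' 0
python3 - <<'E'
from h import *
np.set_printoptions(precision=4,suppress=True)
o,im=snap('wrist','w10.png');M=rot(o['orientation']);print(o['time'],o['tcp_pos'],o['ft_force'],M)
E
```

```text
time: 8.72
tcp_pos: [0.4435, 0.133, 0.0083]
orientation: [0.51, -0.49, 0.507, 0.492]
ft_force: [0.4, -1.3, -2.8]
width: 0.0083
time: 9.13
tcp_pos: [0.4416, 0.1325, 0.0383]
orientation: [0.509, -0.489, 0.508, 0.493]
ft_force: [0.6, 0.4, -5.0]
width: 0.0086
9.1333 [0.4416 0.1325 0.0383] [ 0.6291  0.3967 -5.0006] [[-0.0037 -0.9994  0.0347]
 [ 0.0043  0.0347  0.9994]
 [-1.      0.0039  0.0042]]
```

View pics/w10.png

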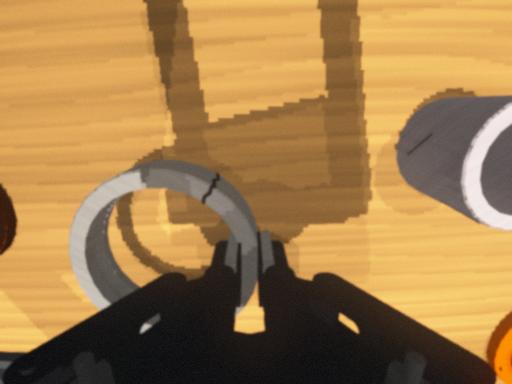

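```bash
python3 -m creep '[{"travel":[-25,0,0],"delta_rot":[0,0,0]},{"travel":[-35,0,0],"delta_rot":[0,0,0]},{"travel":[-35,0,0],"delta_rot":[0,0,0]},{"travel":[-35,0,0],"delta_rot":[0,0,0]},{"travel":[-35,0,0],"delta_rot":[0,0,0]}]' 0
python3 -m creep '[{"travel":[-35,0,0],"delta_rot":[0,0,0]},{"travel":[-35,0,0],"delta_rot":[0,-0.02,0]},{"travel":[-10,-15,0],"delta_rot":[0,-0.02,0]},{"travel":[0,-25,0],"delta_rot":[0,-0.02,0]},{"travel":[0,-25,0],"delta_rot":[0,-0.02,0]}]' 0
python3 - <<'E'
from h import *
np.set_printoptions(precision=4,suppress=True)
o=manip.get_obs();M=rot(o['orientation']);print(o['time'],o['tcp_pos'],o['ft_force'],o['width'],M)
from fit import M as L
l=L([0,0,0,-.03]);D=np.c_[-l[:,2],-l[:,0],l[:,1]];print(R.from_matrix(M.T@D).as_rotvec())
print(M.T@(np.array([.6512,-.0323,.15])+l@np.array([0,.165,.06])-o['tcp_pos'])*1000)
E
```

```text
time: 9.6
tcp_pos: [0.4329, 0.1299, 0.1968]
orientation: [0.5, -0.483, 0.517, 0.499]
ft_force: [1.0, -0.6, -4.7]
width: 0.0082
time: 10.02
tcp_pos: [0.497, 0.1292, 0.2835]
orientation: [0.522, -0.464, 0.493, 0.519]
ft_force: [-1.0, 0.7, -4.6]
width: 0.0085
10.0167 [0.497  0.1292 0.2835] [-1.009   0.6762 -4.6144] 0.008497759394098593 [[-0.0246 -0.9991  0.0334]
 [ 0.0843  0.0312  0.996 ]
 [-0.9961  0.0274  0.0835]]
[-0.0038 -0.0211 -0.0271]
[  52.1063 -160.4628   -3.1111]
```

```bash
python3 -m creep '[{"travel":[0,-32,-1],"delta_rot":[0,-0.02,-0.025]},{"travel":[0,-35,-1],"delta_rot":[0,0,0]},{"travel":[0,-35,0],"delta_rot":[0,0,0]},{"travel":[8,-35,0],"delta_rot":[0,0,0]},{"travel":[10,-15,0],"delta_rot":[0,0,0]}]' 0
python3 -m creep '[{"travel":[0,0,0],"delta_rot":[0,0,0]},{"travel":[0,0,0],"delta_rot":[0,0,0]},{"travel":[0,0,0],"delta_rot":[0,0,0]},{"travel":[0,0,0],"delta_rot":[0,0,0]},{"travel":[0,0,0],"delta_rot":[0,0,0]}]' 0
cat > st.py <<'E'
from h import *
np.set_printoptions(precision=4,suppress=True)
from fit import M as L
B=np.array([.6512,-.0323,.15]);l=L([0,0,0,-.03]);D=np.c_[-l[:,2],-l[:,0],l[:,1]]
def st():
    o=manip.get_obs();M=rot(o['orientation']);print(o['time'],o['tcp_pos'],o['ft_force'],o['width'])
    print('rotneed',R.from_matrix(M.T@D).as_rotvec(),'lane tcp',l.T@(o['tcp_pos']-B)*1000)
    r=o['tcp_pos']+M@np.array([-.0042,0,-.045]);print('race lane',l.T@(r-B)*1000,r)
    return o
E
python3 - <<'E'
from st import *
st()
snap('scene','s11.png');snap('top','t11.png');snap('wrist','w11.png')
a=cv2.imread('pics/s11.png')[100:300,100:350];cv2.imwrite('pics/s11c.png',cv2.resize(a,None,fx=3,fy=3,interpolation=cv2.INTER_CUBIC))
a=cv2.imread('pics/t11.png')[75:235,200:450];cv2.imwrite('pics/t11c.png',cv2.resize(a,None,fx=3.15,fy=3.15,interpolation=cv2.INTER_CUBIC))
E
```

```text
time: 10.43
tcp_pos: [0.654, 0.1213, 0.2591]
orientation: [0.534, -0.464, 0.483, 0.517]
ft_force: [0.7, 0.3, -5.3]
width: 0.0082
time: 10.85
tcp_pos: [0.652, 0.1202, 0.2477]
orientation: [0.53, -0.459, 0.488, 0.52]
ft_force: [0.9, -0.4, -5.6]
width: 0.0083
10.85 [0.652  0.1202 0.2477] [ 0.9118 -0.3627 -5.6239] 0.00829464951373988
rotneed [-0.0095 -0.003  -0.0201] lane tcp [ -3.803  161.8432  81.1993]
race lane [ -4.1445 116.8576  85.5373] [0.6503 0.0751 0.2473]
```

View pics/s11c.png

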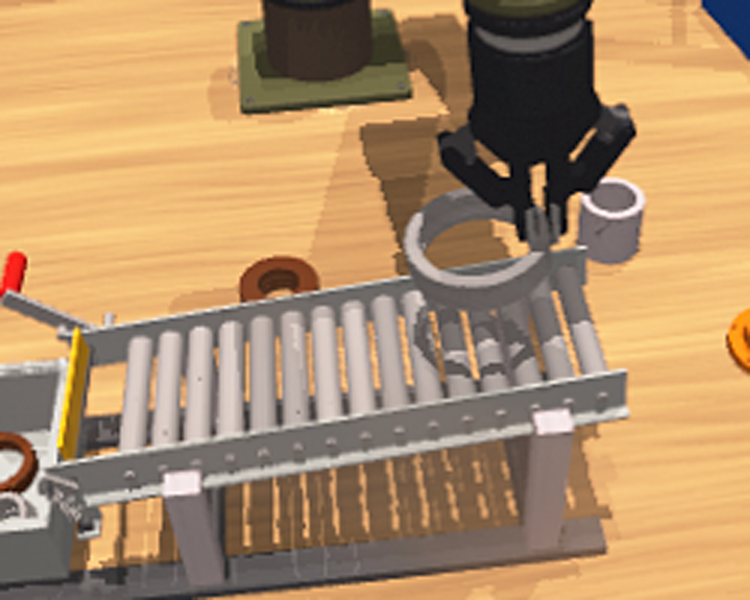

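View pics/t11c.png

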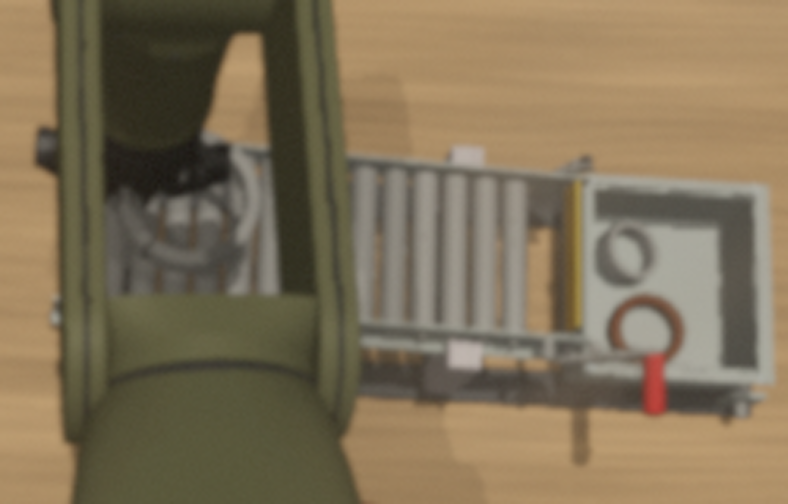

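View pics/w11.png

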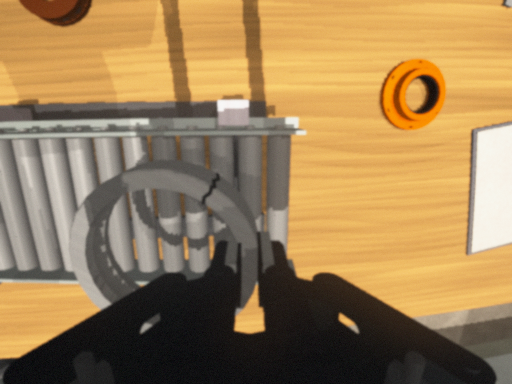

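```bash
python3 - <<'E'
from st import *
o=st()
for p in [(-.063,.18,.012),(-.063,.0,.012),(.063,.05,.012),(-.04,.187,0),(-.04,.115,0),(.063,0.03,0.012)]: print(p,proj('wrist',B+l@np.array(p),o),proj('scene',B+l@np.array(p)))
a=cv2.imread('pics/w11.png')[90:310,0:310];cv2.imwrite('pics/w11c.png',cv2.resize(a,None,fx=2.5,fy=2.5,interpolation=cv2.INTER_CUBIC))
E
```

```text
11.0 [0.6527 0.1203 0.2487] [-0.8321  0.3459 -5.7066] 0.008097496558425716
rotneed [-0.0093 -0.0027 -0.0179] lane tcp [ -3.1262 162.0596  82.2088]
race lane [ -3.4661 117.0728  86.5346] [0.651  0.0751 0.2483]
(-0.063, 0.18, 0.012) [272.9446 130.4249] [284.3488 183.3406]
(-0.063, 0.0, 0.012) [ 39.0424 134.4324] [207.5349 196.3794]
(0.063, 0.05, 0.012) [123.6843 278.2614] [234.6997 234.0964]
(-0.04, 0.187, 0) [280.0801 158.3854] [289.5744 193.2744]
(-0.04, 0.115, 0) [191.339  159.2492] [258.6748 198.5564]
(0.063, 0.03, 0.012) [101.7186 278.0825] [225.1341 235.7313]
```

View pics/w11c.png

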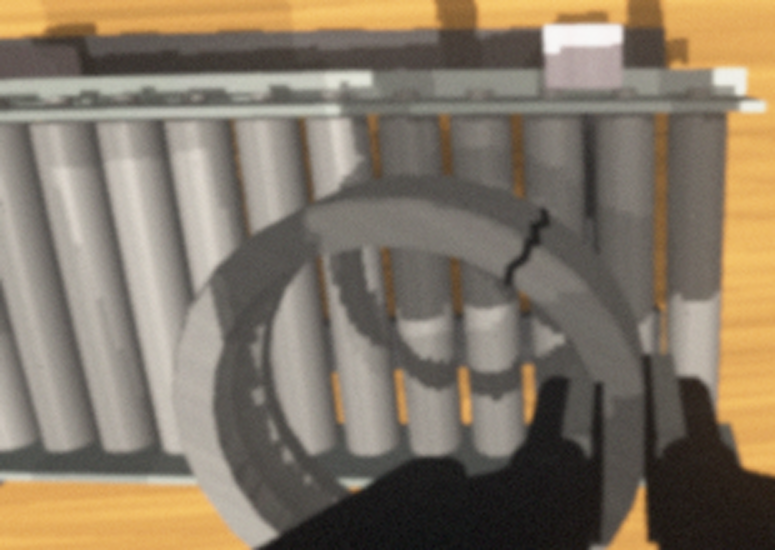

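```bash
python3 -m creep '[{"travel":[12,-4,0],"delta_rot":[-0.008,0,-0.018]},{"travel":[16,0,0],"delta_rot":[0,0,0]},{"travel":[16,0,0],"delta_rot":[0,0,0]},{"travel":[8,0,0],"delta_rot":[0,0,0]},{"travel":[0,0,0],"delta_rot":[0,0,0]}]' 0
python3 -c "from st import *;st()"
```

```text
time: 11.42
tcp_pos: [0.6574, 0.1262, 0.2018]
orientation: [0.536, -0.469, 0.478, 0.514]
ft_force: [-0.4, 0.1, -5.1]
width: 0.0083
11.4167 [0.6574 0.1262 0.2018] [-0.4495  0.092  -5.0552] 0.008267025456115379
rotneed [ 0.001  -0.0017  0.0116] lane tcp [  1.4099 163.2066  34.965 ]
race lane [  1.408  118.2138  39.2404] [0.656  0.0811 0.2014]
```

```bash
python3 -m creep '[{"travel":[7,1,0],"delta_rot":[0,0,0.012]},{"travel":[7,0,0],"delta_rot":[0,0,0]},{"travel":[6,0,0],"delta_rot":[0,0,0]},{"travel":[0,0,0],"delta_rot":[0,0,0]},{"travel":[0,0,0],"delta_rot":[0,0,0]}]' 0
python3 - <<'E'
from st import *
st()
snap('scene','s12.png')
a=cv2.imread('pics/s12.png')[100:300,130:350];cv2.imwrite('pics/s12c.png',cv2.resize(a,None,fx=3,fy=3,interpolation=cv2.INTER_CUBIC))
E
```

```text
time: 11.83
tcp_pos: [0.6577, 0.1287, 0.1832]
orientation: [0.533, -0.467, 0.479, 0.517]
ft_force: [0.3, -0.4, -4.5]
width: 0.008
11.8333 [0.6577 0.1287 0.1832] [ 0.2927 -0.3821 -4.5195] 0.007996047479877996
rotneed [ 0.0017 -0.0012  0.0026] lane tcp [  1.6473 163.714   16.1693]
race lane [  1.7137 118.7192  20.4247] [0.6564 0.0835 0.1827]
```

View pics/s12c.png

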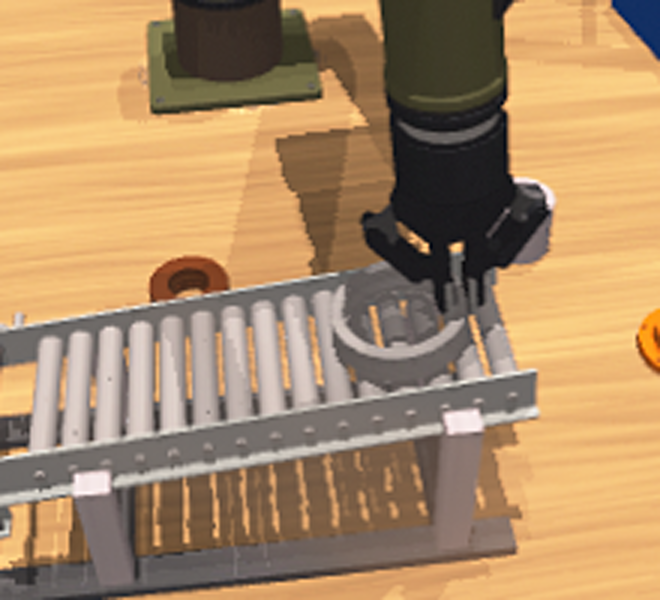

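Ring hovers centred between the rails, roughly 8 mm above the rollers. Lowering in small steps until the force shows contact.

```bash
python3 -m creep '[{"travel":[2,0,0],"delta_rot":[0,0,0]},{"travel":[2,0,0],"delta_rot":[0,0,0]},{"travel":[2,0,0],"delta_rot":[0,0,0]},{"travel":[0,0,0],"delta_rot":[0,0,0]},{"travel":[0,0,0],"delta_rot":[0,0,0]}]' 0
python3 -c "from st import *;st()"
```

```text
time: 12.3
tcp_pos: [0.6586, 0.1293, 0.1778]
orientation: [0.534, -0.468, 0.479, 0.516]
ft_force: [-0.3, 0.3, -5.0]
width: 0.0081
12.3 [0.6586 0.1293 0.1778] [-0.3162  0.2869 -5.0425] 0.008070748293370483
rotneed [ 0.0017 -0.001   0.0047] lane tcp [  2.5026 163.7437  10.7253]
race lane [  2.5606 118.748   14.971 ] [0.6573 0.0841 0.1773]
```

```bash
python3 -m creep '[{"travel":[1,2,0],"delta_rot":[0,0,0.004]},{"travel":[1,0,0],"delta_rot":[0,0,0]},{"travel":[1,0,0],"delta_rot":[0,0,0]},{"travel":[0,0,0],"delta_rot":[0,0,0]},{"travel":[0,0,0],"delta_rot":[0,0,0]}]' 0
python3 -c "from st import *;st()"
```

```text
time: 12.72
tcp_pos: [0.6566, 0.1295, 0.1759]
orientation: [0.533, -0.467, 0.48, 0.517]
ft_force: [-1.7, 0.7, -3.9]
width: 0.0081
12.7167 [0.6566 0.1295 0.1759] [-1.7087  0.6527 -3.9092] 0.008099543237356848
rotneed [ 0.0018 -0.0013  0.0018] lane tcp [  0.542  163.6857   8.8278]
race lane [  0.6139 118.6912  13.0863] [0.6553 0.0843 0.1754]
```

```bash
python3 -m creep '[{"travel":[1,0,0],"delta_rot":[0,0,0]},{"travel":[1,0,0],"delta_rot":[0,0,0]},{"travel":[0,0,0],"delta_rot":[0,0,0]},{"travel":[0,0,0],"delta_rot":[0,0,0]},{"travel":[0,0,0],"delta_rot":[0,0,0]}]' 0
python3 -c "from st import *;st()"
```

```text
time: 13.13
tcp_pos: [0.6566, 0.1296, 0.1755]
orientation: [0.533, -0.468, 0.479, 0.517]
ft_force: [-1.3, -1.1, -2.8]
width: 0.0081
13.1333 [0.6566 0.1296 0.1755] [-1.2671 -1.1124 -2.8398] 0.008103199390948033
rotneed [ 0.0018 -0.0012  0.0033] lane tcp [  0.5728 163.762    8.4094]
race lane [  0.6398 118.7673  12.6651] [0.6553 0.0844 0.175 ]
```

```bash
python3 -m creep '[{"travel":[0,0,0],"delta_rot":[0,0,0]},{"travel":[0,0,0],"delta_rot":[0,0,0]},{"travel":[-20,0,0],"delta_rot":[0,0,0]},{"travel":[-35,0,0],"delta_rot":[0,0,0]},{"travel":[-35,0,0],"delta_rot":[0,0,0]}]' 60
python3 - <<'E'
from st import *
st()
snap('scene','s14.png')
a=cv2.imread('pics/s14.png')[100:300,50:350];cv2.imwrite('pics/s14c.png',cv2.resize(a,None,fx=2.6,fy=2.6,interpolation=cv2.INTER_CUBIC))
E
```

```text
time: 13.55
tcp_pos: [0.6534, 0.1207, 0.2591]
orientation: [0.53, -0.465, 0.483, 0.52]
ft_force: [0.5, -0.1, 0.1]
width: 0.0602
13.55 [0.6534 0.1207 0.2591] [ 0.4575 -0.0725  0.0725] 0.060213622993792036
rotneed [ 0.0017 -0.0022 -0.0095] lane tcp [ -2.3623 163.5737  92.5336]
race lane [ -2.2444 118.5833  96.833 ] [0.6522 0.0755 0.2587]
```

View pics/s14c.png

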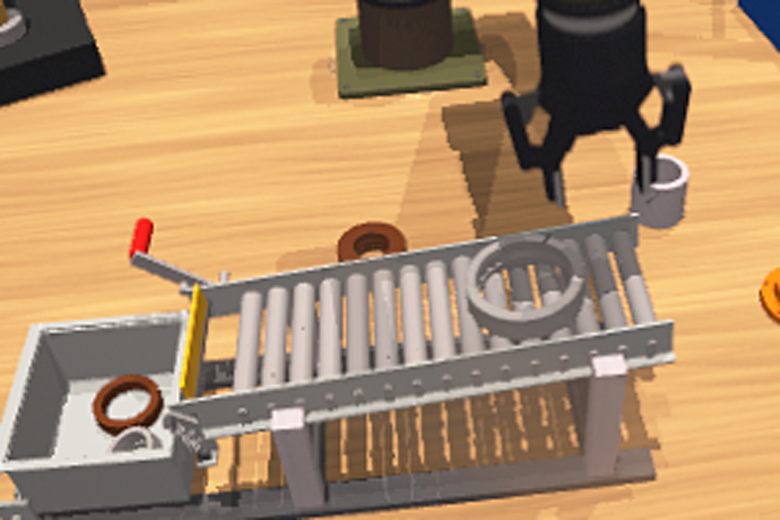

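Ring released, flat in the upper half and free. Waiting for it to roll down.

```bash
for i in 1 2 3; do python3 -m creep '[{"travel":[0,0,0],"delta_rot":[0,0,0]},{"travel":[0,0,0],"delta_rot":[0,0,0]},{"travel":[0,0,0],"delta_rot":[0,0,0]},{"travel":[0,0,0],"delta_rot":[0,0,0]},{"travel":[0,0,0],"delta_rot":[0,0,0]}]' 60 | head -1; done
python3 - <<'E'
from st import *
st()
snap('scene','s15.png')
a=cv2.imread('pics/s15.png')[100:300,50:350];cv2.imwrite('pics/s15c.png',cv2.resize(a,None,fx=2.6,fy=2.6,interpolation=cv2.INTER_CUBIC))
E
```

```text
time: 14.02
time: 14.43
time: 14.85
14.85 [0.6584 0.1208 0.2666] [0.09   0.1936 0.4018] 0.06019802794795603
rotneed [ 0.0031 -0.0007  0.0057] lane tcp [  2.632  164.5919  99.9424]
race lane [  2.7479 119.595  104.1739] [0.6572 0.0756 0.2661]
```

View pics/s15c.png

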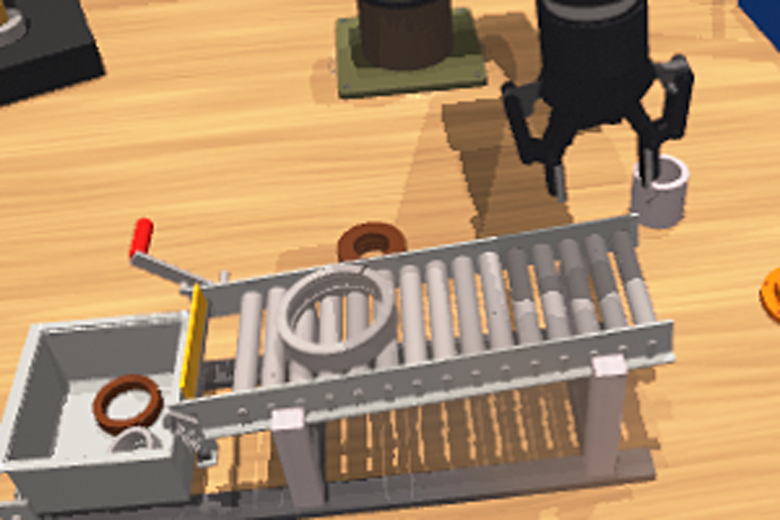

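Rolling down at about 160 mm/s; keep waiting.

```bash
for i in 1 2 3 4 5 6 7 8; do python3 -m creep '[{"travel":[0,0,0],"delta_rot":[0,0,0]},{"travel":[0,0,0],"delta_rot":[0,0,0]},{"travel":[0,0,0],"delta_rot":[0,0,0]},{"travel":[0,0,0],"delta_rot":[0,0,0]},{"travel":[0,0,0],"delta_rot":[0,0,0]}]' 60 | head -1; done
python3 - <<'E'
from st import *
st()
_,a1=snap('scene','s16.png');snap('top','t16.png')
a=cv2.imread('pics/s16.png')[100:300,50:350];cv2.imwrite('pics/s16c.png',cv2.resize(a,None,fx=2.6,fy=2.6,interpolation=cv2.INTER_CUBIC))
for y in (-.13,-.138,-.146): print(proj('scene',B+l@np.array([0,y,.025])),proj('top',B+l@np.array([0,y,.025])))
print(proj('scene',B+l@np.array([0,-.088,.025])))
a=cv2.imread('pics/t16.png')[95:285,210:460];cv2.imwrite('pics/t16c.png',cv2.resize(a,None,fx=3.15,fy=3.15,interpolation=cv2.INTER_CUBIC))
E
```

```text
time: 15.32
time: 15.73
time: 16.15
time: 16.57
time: 16.98
time: 17.4
time: 17.82
time: 18.23
18.2333 [0.6585 0.1208 0.267 ] [ 0.1095 -0.0364  0.1413] 0.060232591211812965
rotneed [ 0.0032 -0.0006  0.0064] lane tcp [  2.7136 164.6722 100.3279]
race lane [  2.8298 119.6749 104.5549] [0.6573 0.0757 0.2665]
[148.9239 222.0398] [359.3382 152.5254]
[145.3227 222.645 ] [362.5756 152.7941]
[141.7269 223.2488] [365.8054 153.0627]
[167.9089 218.8433]
```

View pics/s16c.png

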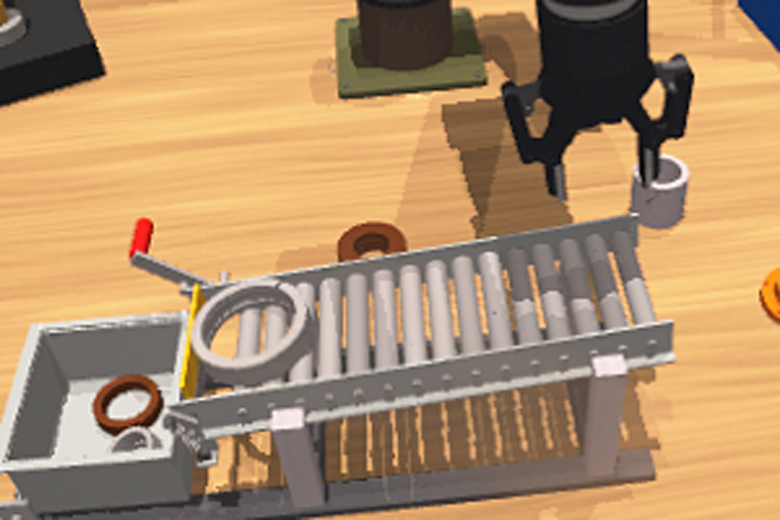

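View pics/t16c.png

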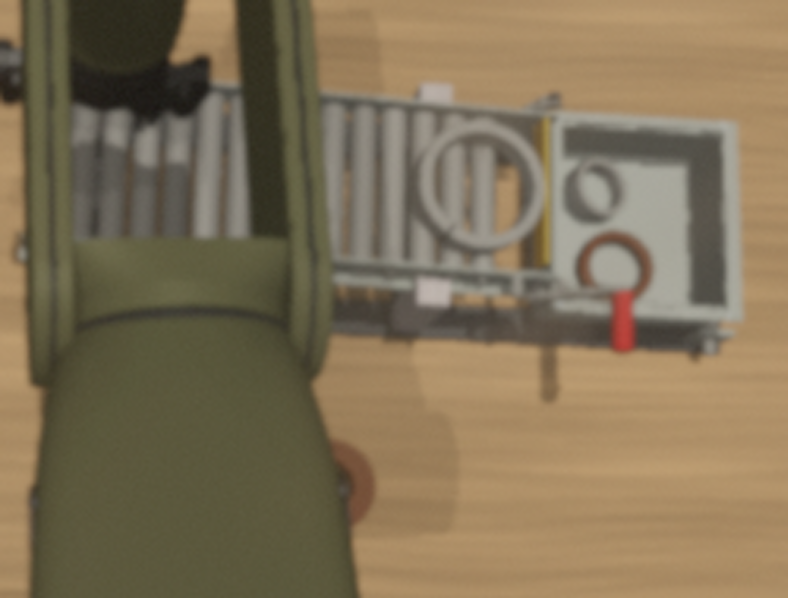

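```bash
python3 -m creep '[{"travel":[0,0,0],"delta_rot":[0,0,0]},{"travel":[0,0,0],"delta_rot":[0,0,0]},{"travel":[0,0,0],"delta_rot":[0,0,0]},{"travel":[0,0,0],"delta_rot":[0,0,0]},{"travel":[0,0,0],"delta_rot":[0,0,0]}]' 60 | head -1
python3 - <<'E'
from st import *
snap('top','t17.png')
a=cv2.imread('pics/t16.png',0).astype(int);b=cv2.imread('pics/t17.png',0).astype(int)
print(np.abs(a-b)[120:185,330:390].max(),np.abs(a-b)[300:,400:].max())
print(manip.hand_in())
E
```

```text
time: 18.75
3 4
the job is handed in; nothing more can be done
None
```

I flipped the end stop up, set the race on the rollers and let it roll. It came to rest against the stop, and I handed the job in at about 18.8 s of the 59 s allowed. The hand-in reports no verdict.

- **End stop:** I pushed the red handle downhill past its highest point with the closed fingers. The pictures show the stop snapped up, and it stayed up through the last one; I had no direct reading of the joint. The first push rode up the handle and tilted the tool slightly, so I used a second push to finish it.
- **Race:** I pinched it across its uphill wall, tilted it to the 6° slope and lowered it at about y = +119 mm of the lane's middle. When the wrist force showed contact, I let go and lifted clear.
- **Last checks:**
  - The top view puts the race centre at about y = -138 mm and within about 3 mm of the lane's middle, against the stop.
  - Two pictures half a second apart show no movement.
  - Wrist force was close to zero, with the gripper about 100 mm above the rollers.
- **Other rejects:** The sleeve and thrust bearing look unmoved in the scene view. The seal carrier is only partly in that crop, and I did not measure any of the three again at the end. The arm never went near them at their height.

No check failed. The one disagreement was the first lane fit, which gave a bed height of 143 mm. The handle and roller sightings gave about 150 mm, which I used, and contact with the rollers agreed with it.

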